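# Wipe the floating magnifier lens

## Robot

A 7-joint arm with a two-finger parallel gripper is mounted at the origin on the work surface. World frame = base frame: x ahead of the robot, y to its left, z up, the work surface at z = 0. Lengths are in m, angles in rad, forces in N, time in s.
With the tool pointing down it reaches from about 0.4 to 0.875 m from the base axis. Payload 19.3 kg.
Tool frame: the origin (TCP) lies at the very end of the fingers, on their centre line; the grasp point (between the pads) lies 19 mm behind it; z points along the fingers, y is the line along which they close (so a half turn about z gives the same grasp; the last joint's range is limited). The gripper opens to 85 mm and grips with 20 to 120 N. Pads are 22 mm wide; open, the fingers measure 114 mm over their backs; the gripper's body (76 mm by 85 mm) begins 54 mm behind the grasp point. The pads swing forward as they close: fully open they stand 13 mm farther back than shut.
Start: joints at [1.201, 0.521, -0.036, 1.599, 0.021, 1.021, -0.113], TCP at [0.185, -0.597, 0.231] pointing down, gripper open.
Joint ranges: [-2.91, 2.91], [-0.3, 2.13], [-1.5, 1.42], [0.17, 2.43], [-1.26, 4.41], [0.16, 1.93], [-2.52, 2.52]. Speed limits (rad/s): [1.89, 1.89, 2.39, 2.39, 3.01, 3.01, 3.01].

## Interface

Orientations are given as [roll, pitch, yaw] about the fixed x, y, z axes, in that order (R = Rz(yaw) Ry(pitch) Rx(roll)).
In Python, from workcell import monitor, optics, workorder gives the robot as it stands.
- The arm moves only by the tool apply_moves, never from a script. Its arguments are lists of equal length, an entry for each row: "linear": the shift along the tool's x, y, z each as a share of 0.1 m, from -1 to 1, a list of three; "delta_rot": the turn, a rotation vector about the tool's x, y, z each as a share of 120 degrees, from -1 to 1, a list of three. A call has exactly 5 rows; each row is the pose to reach, as a shift and turn from the pose commanded when the call began, along the tool's axes at that moment; what a row does not reach only later rows make up. A row lasts 1/12 s, in which the tool goes at most 41.7 mm and 7.16 degrees, less where a joint would pass 70% of its speed; a pose out of reach is approached as far as the arm can. A call with a number of a shift or a turn outside -1 to 1 is refused whole. A call with a gripper value outside its range is refused whole. "gripper" is the opening, from -1 (shut) to 1 (fully open), set as the call begins (left out, the last holds). The fingers move at their own pace and stop on an object; "force" is the grip in N (left out, the last holds). Time passes only in rows, so rows that repeat a pose let the fingers close, or fill a call up. It gives the time, the measured TCP pose, the force, the opening and the grip force at its end, in the units of the state.
- monitor.observe(): the state, without advancing time (a new reading comes with each control period).
- optics.grab_frame(name): name is "scene" or "top" or "wrist"; returns (picture, depth): 420x560x3 uint8, red, green, blue; 420x560 float32, m along the optical axis (not along the pixel's ray), 0 where there is no reading.
- optics.camera_info(name): a dict with "fx", "fy", "cx", "cy" (pixels), "rvec" (rotation vector, rad) and "tvec" (3), from world to camera coordinates, as OpenCV has them; the wrist camera has in their place "T_tool_cam" (4x4, takes a point from camera to tool coordinates, whose origin is the TCP and whose axes are the flange's). Camera axes: x right, y down, z forward; pixel columns grow to the right and rows downward; lengths in m; the calibration is good to about 2 mm. A picture is of the moment at which its call begins: read the wrist's pose just before it. camera_info takes no time and is no camera call.
- workorder.job_done(): hands the job in; it is judged then, once.
The state is a dict: "clock": time; "qpos": joint angles; "qd": joint speeds; "joint_efforts": joint torques, N m; "position": TCP position; "tool_rot": TCP orientation; "force": force on the tool from outside, world axes, zero at the start; "moment": the same for the moment, N m; "grip_width": finger opening in m; "finger_force": force on a finger pad.
Only numpy, scipy, OpenCV 4.12 (cv2) and the standard library are available. Lean on these libraries where they do the work, as an engineer would, in place of code of your own. Each camera call takes 0.05 s, during which the arm holds its last target. There are 200 camera calls.

## Task

Clean the bench magnifier: take the lens wiper out of its ring rest, set it on the outer part of the domed lens and draw it once round the lens counterclockwise seen from above - over the first side, the boom side, the other side and back to the outer part, about 35 mm from the middle at the outer and boom ends and 25 mm at the sides - without lifting, pressing evenly with about 4 newtons, never less than 2 or more than 8, all the way. The lamp floats freely on its boom and slides away sideways from under the wiper, so stay with it. Then ease off at the outer end so that the lamp comes up slowly instead of springing up, leave it still and near its old place, and stand the wiper back in its rest. Do not touch the lamp with the arm or fingers, and leave the other things on the bench alone.

Things in the scene. Friction and masses are not known exactly. Their poses are not given: they have to be found in the camera images.
- lamp: Magnifier lamp: white round base plate 190 mm across with a steel post, fixed on the left of the bench. Origin on the bench under the post; its -x axis points level along the resting boom towards the lens. The post carries a swivel (joint lamp_swivel) and in it a pivot (joint lamp_boom) for a boom with the lens at one end and a dark steel counterweight at the other, 240 mm past the post.
- pivot (a point): Where the boom's level pivot axis meets the vertical swivel axis, 200 mm above the lamp's origin. The boom balances about it and floats level. Nominal 3.0 kg and 0.26 kg m2 about either axis, about 1.35 kg felt at the lens; the true value differs by up to 30 percent.
- lamp_boom (a joint): Dip of the boom, rad: 0 at rest (level), grows as the lens goes down, stops at -0.12 and 0.36. A spring of 10 N m/rad returns it to 0, a damper resists with 6 N m s/rad: at the lens, 440 mm out, 52 N/m and 31 N s/m, time constant 0.6 s. 3.5 N held on the middle of the lens sinks it 68 mm and tilts it 0.154 rad.
- lamp_swivel (a joint): Turn of boom and lens about the post, rad, counterclockwise from above; 0 at the start. No spring, only 4.5 N m s/rad of damping (23 N s/m at the lens). As the lens is domed, a foot pressing beside its middle line (y not 0) pushes it away to the other side: 4 N pressed 25 mm beside drives it off at about 28 mm/s, and a foot that does not follow slides off in a second or two.
- lens (a point): Top of the domed glass lens (132 mm across, in a white ring 170 mm across whose top is 15 mm lower), 440 mm from the swivel axis, 223 mm above the bench at rest. Moves with the boom: x along the boom towards the post, y level across it, z out of the lens. The outer side is at negative x.
- lens_centre (a point): Centre of curvature of the lens's upper face, 150 mm below its top; moves and turns with the boom. Same axes as point lens. The face is a sphere of radius 150 mm all over.
- wiper: Lens wiper, loose, 0.22 kg: dark rubber ball foot 60 mm across and above it an upright square wooden handle 26 x 26 mm from 60 to 130 mm height. Origin at the lowest point of the foot, z up the handle, x and y square to its sides. Weighted foot: it stands upright by itself. Grip it 100 mm above the origin. Friction on the wet glass about 0.05.
- foot (a point): Centre of the wiper's ball foot (radius 30 mm). When the foot just touches the lens this point lies 180 mm from lens_centre, and the touching point lies on the line between them (foot at x = 42 mm in the lens frame touches 35 mm from the middle). The soft foot gives a little over 1 mm per newton, so about 175 mm at 4 N; the momentary force trembles by 1 to 2 N.
- rest: The wiper's rest, fixed at the right of the bench: black plate 100 x 100 x 6 mm with a ring 60 mm outside, 42 mm inside, top 18 mm above the bench. Origin under its centre. The seated wiper's lowest point is 9 mm above the bench, over the centre of the rest.
- meter: red multimeter lying on the mat, 150 x 82 x 47 mm; origin under its centre
- actuator: black turbo actuator with a steel crank, 120 x 70 x 56 mm; origin under its centre
- block1: grey abrasive block 66 x 98 x 26 mm; origin under its centre
- block2: another grey abrasive block 66 x 98 x 26 mm; origin under its centre
- screwdriver: screwdriver lying on the mat
Things that resemble listed ones, but are neither listed nor needed, are in the scene too. Leave any green or red look-alike of the rest alone.

How it is judged:
On the way, in this order (a step that is already met when the one before it is completed fails the run):
1. the wiper presses on the outer part of the lens with 2 to 8 N (x of foot in the frame of lens below -0.036 m and y of foot in the frame of lens between -0.03 and 0.03 m and contact force between wiper and lamp between 1.5 and 9 N), for 0.2 s.
2. drawn counterclockwise over the first side of the lens (y of foot in the frame of lens below -0.02 m and x of foot in the frame of lens between -0.025 and 0.025 m and contact force between wiper and lamp between 1.5 and 9 N), for 0.2 s.
3. it reaches the boom side of the lens (x of foot in the frame of lens above 0.036 m and y of foot in the frame of lens between -0.03 and 0.03 m and contact force between wiper and lamp between 1.5 and 9 N), for 0.2 s.
4. drawn back over the other side (y of foot in the frame of lens above 0.02 m and x of foot in the frame of lens between -0.025 and 0.025 m and contact force between wiper and lamp between 1.5 and 9 N), for 0.2 s.
5. it is back on the outer part of the lens (all of step 1), for 0.2 s.
At the end, for the whole second after the job is handed in: The wiper stands upright (within 0.15 rad) in its ring rest, let go and still; the lamp is at rest with its boom level within 0.06 rad and swung no more than 0.15 rad from where it stood (horizontal distance between wiper and rest below 0.012 m and height (world z) of wiper below 0.02 m and angle between wiper's own z axis and vertical below 0.15 rad and linear speed of wiper below 0.03 m/s and value of joint lamp_boom between -0.06 and 0.06 rad and velocity of joint lamp_boom between -0.1 and 0.1 rad/s and value of joint lamp_swivel between -0.15 and 0.15 rad and velocity of joint lamp_swivel between -0.1 and 0.1 rad/s); the robot touches nothing.
It fails at once if the wiper presses on the lamp with more than 9 N (contact force between wiper and lamp above 9 N).
It fails at once if the round is broken: within 33 mm of the lens's middle along the boom the wiper presses with less than 1.5 N, or while pressing it slips more than 48 mm sideways from the middle line ((x of foot in the frame of lens between -0.033 and 0.033 m and y of foot in the frame of lens between -0.07 and 0.07 m and z of foot in the frame of lens between 0 and 0.06 m and contact force between wiper and lamp below 1.5 N) or (contact force between wiper and lamp above 0.5 N and (y of foot in the frame of lens above 0.048 m or y of foot in the frame of lens below -0.048 m))).
It fails at once if the lamp springs up (boom rises faster than 0.25 rad/s) or swings away by more than 0.4 rad (velocity of joint lamp_boom below -0.25 rad/s or (value of joint lamp_swivel above 0.4 rad or value of joint lamp_swivel below -0.4 rad)).
It fails at once if the robot itself touches the lamp (contact force between any of the arm, the fingers and lamp above 0.5 N).
It fails at once if another thing on the bench is moved by more than 30 mm (distance of any of meter, actuator, block1, block2, screwdriver from where it was at the start of the episode above 0.03 m).
It also fails if it takes over 72 s, if anything falls off the work surface, if the arm or the gripper's body presses on something with over 40 N, if the wrist force passes 120 N, or if a joint passes its speed limit or range.

## Working session

There is one attempt and no reset: what is moved stays moved. The work goes in short steps, Python scripts to look and compute and a tool call to move; the robot and the scene stay as the last step left them, time stands still between calls to the robot, and variables do not carry over. Pictures are saved under pics/ and viewed, at most 10 in all, crops included, and the job is handed in when it is done.

Besides the shell and the picture viewer there is one more tool, called after ">>>" by a JSON object that holds its "method" and its "body", one argument or row to a line. apply_moves: Moves the arm, as the interface text tells. Its arguments: {"type":"object","properties":{"linear":{"type":"array"},"delta_rot":{"type":"array"},"gripper":{"type":"number"},"force":{"type":"number"}},"required":["linear","delta_rot"]}

```bash
mkdir -p pics
cat > h.py <<'E'
import numpy as np, cv2
from workcell import monitor, optics, workorder
from scipy.spatial.transform import Rotation as R
def cam(n):
    c=optics.camera_info(n)
    K=np.array([[c['fx'],0,c['cx']],[0,c['fy'],c['cy']],[0,0,1]])
    if 'rvec' in c:
        Rm=cv2.Rodrigues(np.array(c['rvec'],float))[0]; t=np.array(c['tvec'],float).ravel()
        return K,Rm.T,-Rm.T@t
    s=monitor.observe(); T=np.array(c['T_tool_cam']); Rt=R.from_euler('xyz',s['tool_rot']).as_matrix()
    return K,Rt@T[:3,:3],Rt@T[:3,3]+np.array(s['position'])
def cloud(n):
    K,Rw,o=cam(n); p,d=optics.grab_frame(n)
    v,u=np.mgrid[:420,:560]
    r=np.stack([(u-K[0,2])/K[0,0],(v-K[1,2])/K[1,1],np.ones_like(u,float)],-1)
    return p,d,(r*d[...,None])@Rw.T+o
def onplane(n,u,v,z):
    K,Rw,o=cam(n); r=Rw@np.linalg.solve(K,[u,v,1]); return o+r*(z-o[2])/r[2]
E
python3 - <<'E'
from h import *
s=monitor.observe(); print(s)
for n in ['scene','top']:
    p,d,X=cloud(n); cv2.imwrite(f'pics/{n}0.png',p[...,::-1]); np.savez(f'{n}0.npz',p=p,d=d,X=X); print(n,cam(n)[2])
E
```

```text
{'clock': 0.0, 'qpos': array([ 1.20080128,  0.52203614, -0.0363172 ,  1.59998794,  0.02120362,
        1.02114472, -0.11277387]), 'qd': array([-0.00010004,  0.0002312 , -0.00029178,  0.00148791,  0.00098663,
       -0.00038366,  0.00155602]), 'joint_efforts': array([-5.41923928e-04, -9.27130651e+01,  1.97946087e+00, -3.69931126e+01,
        1.76265469e-02,  8.32777005e-03, -1.28294388e-05]), 'position': array([ 0.18443243, -0.59680587,  0.23071926]), 'tool_rot': array([-3.14040537e+00,  9.46659537e-05,  2.99803958e-01]), 'force': array([ 0.01866612, -0.27060483,  0.25798802]), 'moment': array([ 0.01962525,  0.03767652, -0.01738263]), 'finger_force': 0.0, 'grip_width': 0.08562611391631282}
scene [1.05909237 0.58927335 1.02880069]
top [ 0.35770861 -0.03926739  2.05157862]
```

View pics/scene0.png

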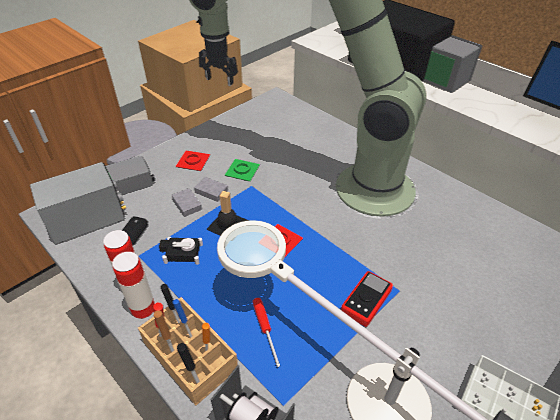

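View pics/top0.png

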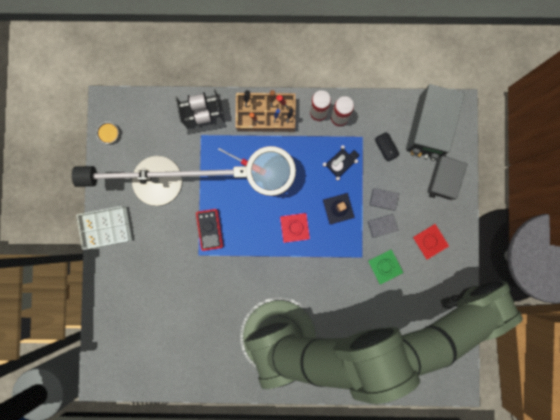

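The lens ring is at about (272,170) in the top view with the boom running left to the post at (145,175). The wiper in its black rest is at (340,207), robot base near (275,333); red and green look-alikes stand near it.

```bash
python3 - <<'E'
from h import *
D=np.load('top0.npz'); p,X=D['p'].astype(int),D['X']
K,Rw,o=cam('top'); print('f',K[0,0], onplane('top',340,207,.139))
u0,v0,u1,v1=235,140,310,200
sub=X[v0:v1,u0:u1]; ps=p[v0:v1,u0:u1]
# ring: white, z ~ .2
w=(ps.min(-1)>170)&(abs(sub[...,2]-.205)<.03)
c=max(cv2.findContours(w.astype(np.uint8),cv2.RETR_EXTERNAL,cv2.CHAIN_APPROX_NONE)[0],key=len)
pts=np.array([onplane('top',a+u0,b+v0,.208) for [[a,b]] in c])
print('hull circle',cv2.minEnclosingCircle(pts[:,:2].astype(np.float32)),'zring',np.median(sub[w][:,2]))
z=sub[...,2]; m=(z>.15)&(z<.26); q=sub[m]; print('depth ring pts',q.min(0),q.max(0))
# lens sphere fit (glass)
print('lens mid z',X[165:176,267:278,2].mean())
# post, counterweight, boom
def reg(a,b,c_,d,zl,zh,name):
    s=X[b:d,a:c_].reshape(-1,3); k=(s[:,2]>zl)&(s[:,2]<zh); s=s[k]; print(name,len(s),s.min(0).round(3),s.max(0).round(3),np.median(s,0).round(3),s.mean(0).round(3))
reg(160,160,235,190,.15,.3,'boom'); reg(70,160,100,190,.12,.3,'cw')
for a in (100,130,160,180,200,220): reg(a,160,a+5,190,.15,.3,'b%d'%a)
# base
bp=(p[150:210,128:190].min(-1)>170)&(X[150:210,128:190,2]<.05); s=X[150:210,128:190][bp]; print('base',s.min(0),s.max(0))
# rest & wiper
reg(322,190,358,226,.1,.17,'handle')
k=(p[188:228,320:360].max(-1)<70); c=max(cv2.findContours(k.astype(np.uint8),cv2.RETR_EXTERNAL,cv2.CHAIN_APPROX_NONE)[0],key=cv2.contourArea)
pp=np.array([onplane('top',a+320,b+188,.006)[:2] for [[a,b]] in c],np.float32); print('rest',cv2.minAreaRect(pp*1000))
for n in ('scene',):
    D=np.load('scene0.npz'); p2,X2=D['p'].astype(int),D['X']
    s=X2[185:225,212:240]; q=p2[185:225,212:240]; k=(s[...,2]>.075)&(s[...,2]<.16)&(q[...,0]>q[...,2]+25); s=s[k]; print('handle sc',len(s),s.min(0),s.max(0),s.mean(0)); t=s[s[:,2]>.132]; print(len(t),t.mean(0))
E
python3 - <<'E'
import cv2
a=cv2.imread('pics/top0.png')[185:230,318:363];b=cv2.imread('pics/scene0.png')[175:245,195:265]
cv2.imwrite('pics/crop0.png',cv2.hconcat([cv2.resize(a,(400,400),interpolation=0),cv2.resize(b,(400,400),interpolation=0)]))
E
```

```text
f 541.1909393087587 [ 0.47814634 -0.21751458  0.139     ]
hull circle ((0.5946612358093262, 0.04805684834718704), 0.10260283201932907) zring 0.2057521778216873
depth ring pts [ 0.51248751 -0.05662426  0.1791435 ] [0.68005604 0.15005356 0.23282642]
lens mid z 0.2209360836721521
boom 395 [0.575 0.152 0.183] [0.608 0.409 0.213] [0.586 0.278 0.198] [0.587 0.279 0.199]
cw 521 [0.537 0.617 0.155] [0.608 0.706 0.243] [0.569 0.661 0.218] [0.57  0.662 0.214]
b100 25 [0.566 0.599 0.186] [0.581 0.619 0.209] [0.572 0.609 0.2  ] [0.573 0.609 0.199]
b130 25 [0.57  0.497 0.189] [0.585 0.515 0.211] [0.577 0.505 0.199] [0.577 0.505 0.199]
b160 25 [0.575 0.391 0.19 ] [0.589 0.409 0.213] [0.582 0.402 0.2  ] [0.582 0.401 0.2  ]
b180 30 [0.576 0.326 0.183] [0.594 0.341 0.208] [0.584 0.333 0.197] [0.585 0.333 0.197]
b200 25 [0.579 0.256 0.194] [0.594 0.271 0.208] [0.586 0.264 0.201] [0.587 0.264 0.2  ]
b220 26 [0.581 0.187 0.193] [0.599 0.202 0.213] [0.591 0.194 0.199] [0.59  0.195 0.2  ]
base [ 0.48576856  0.3771236  -0.00863992] [0.67532917 0.56540701 0.03480351]
handle 58 [ 0.466 -0.239  0.101] [ 0.497 -0.209  0.149] [ 0.48  -0.223  0.136] [ 0.48  -0.223  0.134]
rest ((481.3421936035156, -223.67626953125), (86.32167053222656, 86.89788818359375), 15.880664825439453)
handle sc 196 [ 0.46869942 -0.23097154  0.07531247] [ 0.50004577 -0.20014677  0.14178836] [ 0.48836118 -0.21142074  0.11357281]
58 [ 0.4851251  -0.21568355  0.13719176]
```

View pics/crop0.png

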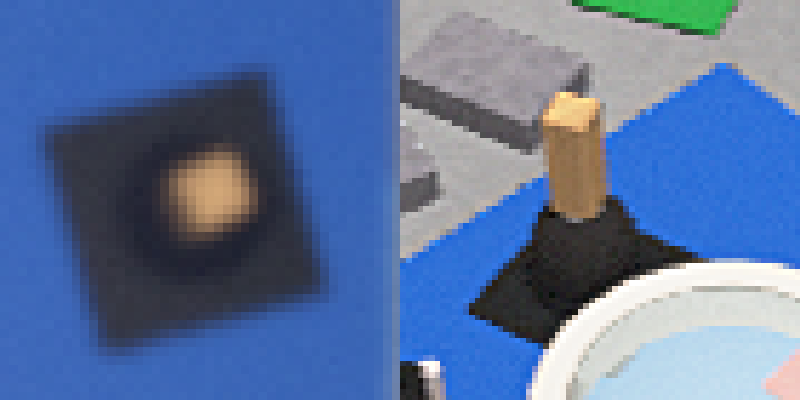

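The crop shows the plate (corners (45,130),(265,72),(325,290),(108,350)) and the square handle both turned by about 15–16°. That is close to the tool's present yaw of 0.30 rad. I'll move over to it.

>>> {"method": "apply_moves", "body": {
  "linear": [
    [0.2,-0.13,-0.1],
    [0.4,-0.27,-0.2],
    [0.6,-0.4,-0.3],
    [0.8,-0.54,-0.4],
    [1,-0.68,-0.5]
  ],
  "delta_rot": [
    [0,0,0],
    [0,0,0],
    [0,0,0],
    [0,0,0],
    [0,0,0]
  ],
  "gripper": 1
}}

```text
clock: 0.52
position: [0.2605, -0.5015, 0.2815]
tool_rot: [-3.141, 0.0, 0.3]
force: [-0.6, -0.7, -0.0]
grip_width: 0.0854
finger_force: 0.0
```

>>> {"method": "apply_moves", "body": {
  "linear": [
    [0.2,-0.13,0],
    [0.4,-0.27,0],
    [0.6,-0.4,0],
    [0.8,-0.54,0],
    [1,-0.68,0]
  ],
  "delta_rot": [
    [0,0,0],
    [0,0,0],
    [0,0,0],
    [0,0,0],
    [0,0,0]
  ]
}}

```text
clock: 0.93
position: [0.3359, -0.407, 0.2811]
tool_rot: [-3.141, 0.0, 0.3]
force: [-0.4, -0.4, -0.4]
grip_width: 0.0855
finger_force: 0.0
```

>>> {"method": "apply_moves", "body": {
  "linear": [
    [0.2,-0.13,0],
    [0.4,-0.27,0],
    [0.6,-0.4,0],
    [0.8,-0.54,0],
    [1,-0.68,0]
  ],
  "delta_rot": [
    [0,0,0],
    [0,0,0],
    [0,0,0],
    [0,0,0],
    [0,0,0]
  ]
}}

```text
clock: 1.35
position: [0.4114, -0.3125, 0.2811]
tool_rot: [-3.141, 0.0, 0.3]
force: [0.1, -0.7, -0.0]
grip_width: 0.0855
finger_force: 0.0
```

>>> {"method": "apply_moves", "body": {
  "linear": [
    [0.2,-0.13,0],
    [0.4,-0.27,0],
    [0.6,-0.4,0],
    [0.75,-0.5,0],
    [0.75,-0.5,0]
  ],
  "delta_rot": [
    [0,0,0],
    [0,0,0],
    [0,0,0],
    [0,0,0],
    [0,0,0]
  ]
}}

```text
clock: 1.77
position: [0.4699, -0.2404, 0.281]
tool_rot: [-3.14, -0.001, 0.304]
force: [0.8, 0.7, -0.4]
grip_width: 0.0853
finger_force: 0.0
```

Run:
```python
from h import *
s=monitor.observe(); print(s['clock'],s['position'],s['tool_rot'],s['force'])
p,d,X=cloud('wrist'); cv2.imwrite('pics/w1.png',p[...,::-1]); np.savez('w1.npz',p=p,d=d,X=X); print(cam('wrist')[2], cam('wrist')[1])
```

```text
1.7667 [ 0.46988916 -0.2403839   0.28104571] [-3.14037570e+00 -8.09488291e-04  3.04206576e-01] [ 0.81171064  0.7246243  -0.3575894 ]
[ 0.53378684 -0.2214431   0.42362884] [[ 0.29864147 -0.91943061 -0.25585274]
 [-0.95436378 -0.28819912 -0.07830094]
 [-0.00174426  0.2675605  -0.96353948]]
```

View pics/w1.png

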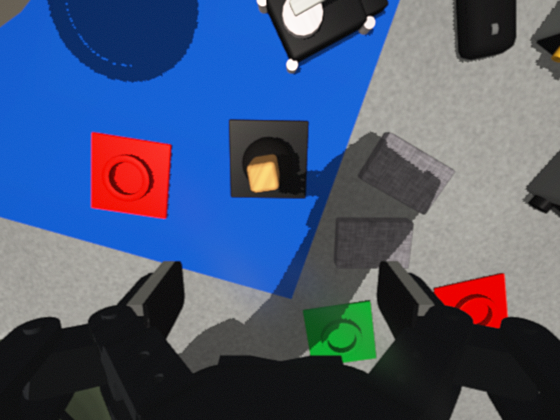

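The wrist view shows the rest plate with corners (230,120),(308,122),(306,197),(229,196), nearly square with the tool. The wooden handle's top is at about (264,162).

Run:
```python
from h import *
D=np.load('w1.npz'); p,X=D['p'].astype(int),D['X']
c=np.array([onplane('wrist',*q,.006)[:2] for q in [(230,120),(308,122),(306,197),(229,196)]]); print('plate',c.mean(0),np.linalg.norm(np.roll(c,1,0)-c,axis=1),np.degrees(np.arctan2(*(c[1]-c[0])[::-1])))
a=p[140:205,235:300]; x=X[140:205,235:300]
m=(a[...,0]>a[...,2]+40)&(x[...,2]>.132)&(x[...,2]<.15); t=x[m]; print('top',m.sum(),t.mean(0),cv2.minAreaRect((t[:,:2]*1000).astype(np.float32)))
w=(a[...,0]>a[...,2]+40); print('z range',np.percentile(x[w][:,2],[2,50,98]))
vs,us=np.nonzero(m); r=np.array([onplane('wrist',u+235,v+140,.139)[:2] for u,v in zip(us,vs)]); print('ray',r.mean(0),cv2.minAreaRect((r*1000).astype(np.float32)))
```

```text
plate [ 0.48225995 -0.22081306] [0.09681624 0.09683607 0.09559112 0.10168944] -74.04010396916577
top 819 [ 0.48448077 -0.21876134  0.13835651] ((483.56610107421875, -218.7998809814453), (26.36181640625, 26.035472869873047), 27.03856658935547)
z range [0.0513784  0.13827042 0.14029495]
ray [ 0.48330784 -0.22066802] ((483.1385803222656, -220.66616821289062), (25.916786193847656, 25.626075744628906), 26.793794631958008)
```

>>> {"method": "apply_moves", "body": {
  "linear": [
    [0.09,-0.08,0.1],
    [0.186,-0.156,0.3],
    [0.186,-0.156,0.5],
    [0.186,-0.156,0.75],
    [0.186,-0.156,1.0]
  ],
  "delta_rot": [
    [0,0,-0.04],
    [0,0,-0.079],
    [0,0,-0.079],
    [0,0,-0.079],
    [0,0,-0.079]
  ]
}}

```text
clock: 2.23
position: [0.4805, -0.2241, 0.1804]
tool_rot: [3.141, -0.0, 0.464]
force: [0.7, -0.6, 0.3]
grip_width: 0.0852
finger_force: 0.0
```

Run:
```python
from h import *
s=monitor.observe(); print(s['clock'],s['position'],s['tool_rot'],s['force'])
p,d,X=cloud('wrist'); np.savez('w2.npz',p=p,X=X)
p=p.astype(int); v,u=np.mgrid[:420,:560]
m=(p[...,0]>p[...,2]+40)&(X[...,2]>.13)&(X[...,2]<.15)&(abs(X[...,0]-.483)<.04)&(abs(X[...,1]+.22)<.04); t=X[m]
print(m.sum(),t.mean(0),cv2.minAreaRect((t[:,:2]*1000).astype(np.float32)))
```

```text
2.2333 [ 0.4804935  -0.22412937  0.1804217 ] [ 3.14103408e+00 -6.58875859e-05  4.64430948e-01] [ 0.74761632 -0.62108206  0.34819267]
1647 [ 0.48612474 -0.21761857  0.13821203] ((485.0521545410156, -218.0471649169922), (23.665231704711914, 25.675928115844727), 27.868392944335938)
```

>>> {"method": "apply_moves", "body": {
  "linear": [
    [0.05,-0.03,0.1],
    [0.05,-0.03,0.35],
    [0.05,-0.03,0.6],
    [0.05,-0.03,0.85],
    [0.05,-0.03,0.9]
  ],
  "delta_rot": [
    [0,0,-0.005],
    [0,0,-0.005],
    [0,0,-0.005],
    [0,0,-0.005],
    [0,0,-0.005]
  ]
}}

```text
clock: 2.7
position: [0.4831, -0.2181, 0.0891]
tool_rot: [-3.139, 0.002, 0.476]
force: [-1.1, 0.8, -0.1]
grip_width: 0.0858
finger_force: 0.0
```

>>> {"method": "apply_moves", "body": {
  "linear": [
    [0,0,0],
    [0,0,0],
    [0,0,0],
    [0,0,0],
    [0,0,0]
  ],
  "delta_rot": [
    [0,0,0],
    [0,0,0],
    [0,0,0],
    [0,0,0],
    [0,0,0]
  ],
  "gripper": -1,
  "force": 70
}}

```text
clock: 3.12
position: [0.4846, -0.2187, 0.0924]
tool_rot: [3.14, -0.001, 0.476]
force: [-1.2, 0.3, 8.8]
grip_width: 0.0258
finger_force: 21.4
```

>>> {"method": "apply_moves", "body": {
  "linear": [
    [0,0,0],
    [0,0,0],
    [0,0,0],
    [0,0,0],
    [0,0,0]
  ],
  "delta_rot": [
    [0,0,0],
    [0,0,0],
    [0,0,0],
    [0,0,0],
    [0,0,0]
  ]
}}

```text
clock: 3.53
position: [0.4847, -0.2186, 0.0923]
tool_rot: [3.14, -0.001, 0.476]
force: [-0.9, 0.7, 9.9]
grip_width: 0.0254
finger_force: 70.3
```

Run:
```python
from h import *
s=monitor.observe(); print(s['clock'],s['position'],s['tool_rot'],s['force'],s['grip_width'],s['finger_force'])
```

```text
3.5333 [ 0.48470867 -0.21864009  0.09225851] [ 3.14034857e+00 -1.02918396e-03  4.75597933e-01] [-0.88641215  0.73916614  9.92348075] 0.02539079958505217 70.29880285263062
```

>>> {"method": "apply_moves", "body": {
  "linear": [
    [0,0,-0.1],
    [0,0,-0.3],
    [0,0,-0.5],
    [0,0,-0.75],
    [0,0,-1.0]
  ],
  "delta_rot": [
    [0,0,0],
    [0,0,0],
    [0,0,0],
    [0,0,0],
    [0,0,0]
  ]
}}

```text
clock: 3.95
position: [0.4837, -0.2182, 0.1929]
tool_rot: [-3.141, 0.0, 0.476]
force: [0.0, 0.1, -2.3]
grip_width: 0.025
finger_force: 69.1
```

>>> {"method": "apply_moves", "body": {
  "linear": [
    [0.1,-0.06,-0.25],
    [0.3,-0.19,-0.5],
    [0.5,-0.33,-0.75],
    [0.75,-0.49,-1],
    [1.0,-0.65,-1]
  ],
  "delta_rot": [
    [0,0,0],
    [0,0,0],
    [0,0,0],
    [0,0,0],
    [0,0,0]
  ]
}}

```text
clock: 4.37
position: [0.5449, -0.114, 0.2969]
tool_rot: [3.138, -0.005, 0.475]
force: [1.1, -0.8, -1.5]
grip_width: 0.0254
finger_force: 69.5
```

>>> {"method": "apply_moves", "body": {
  "linear": [
    [0.25,-0.16,-0.1],
    [0.5,-0.33,-0.2],
    [0.75,-0.49,-0.3],
    [0.9,-0.59,-0.43],
    [0.97,-0.64,-0.43]
  ],
  "delta_rot": [
    [0,0,0],
    [0,0,0],
    [0,0,0],
    [0,0,0],
    [0,0,0]
  ]
}}

```text
clock: 4.78
position: [0.6013, -0.0104, 0.337]
tool_rot: [3.141, -0.003, 0.479]
force: [0.6, -0.4, -3.0]
grip_width: 0.0253
finger_force: 69.3
```

>>> {"method": "apply_moves", "body": {
  "linear": [
    [0,0,0],
    [0,0,0],
    [0,0,0],
    [0,0,0],
    [0,0,0]
  ],
  "delta_rot": [
    [0,0,0],
    [0,0,0],
    [0,0,0],
    [0,0,0],
    [0,0,0]
  ]
}}

```text
clock: 5.2
position: [0.5997, -0.0146, 0.3341]
tool_rot: [3.142, 0.001, 0.474]
force: [-0.5, -0.2, -1.8]
grip_width: 0.0251
finger_force: 69.2
```

```bash
cat > est.py <<'E'
from h import *
# boom state: straight line through boom + counterweight points of the top depth picture
def boom(X,p):
    q=X[120:240,70:240].reshape(-1,3)
    out=[]
    k=(q[:,1]>.17)&(q[:,1]<.60)&(q[:,2]>.09)&(q[:,2]<.30)&(abs(q[:,0]-.582)<.2)&(abs(q[:,1]-.471)>.045)
    s=q[k]
    for it in range(4):
        ax=np.polyfit(s[:,1],s[:,0],1); az=np.polyfit(s[:,1],s[:,2],1)
        r=np.hypot(s[:,0]-np.polyval(ax,s[:,1]),s[:,2]-np.polyval(az,s[:,1])); s=s[r<max(.012,2*np.median(r))]
    return ax[0],az[0],np.polyval(ax,.471),np.polyval(az,.471),len(s),r.std()
E
python3 - <<'E'
from est import *
D=np.load('top0.npz'); print(boom(D['X'],D['p']))
for i in range(3):
    p,d,X=cloud('top'); print(boom(X,p)); s=monitor.observe(); print(s['clock'],s['position'],s['tool_rot'],s['force'],s['moment'])
p,d,X=cloud('wrist'); cv2.imwrite('pics/w3.png',p[...,::-1]); np.savez('w3.npz',p=p,X=X)
p,d=optics.grab_frame('scene'); cv2.imwrite('pics/s3.png',p[100:320,130:350,::-1].repeat(2,0).repeat(2,1))
E
```

```text
(np.float64(-0.039544012360225304), np.float64(0.0025779201052317673), np.float64(0.5790624874476198), np.float64(0.19934457078941342), 498, np.float64(0.0026923259565498434))
(np.float64(-0.03909913594987124), np.float64(0.002452033783764498), np.float64(0.5790061472790178), np.float64(0.1996614816494425), 494, np.float64(0.002710706326559804))
5.25 [ 0.59986502 -0.01433068  0.3341888 ] [3.14156410e+00 4.10750262e-04 4.74611313e-01] [-0.00376488  0.18398529 -2.34631716] [0.02191089 0.0497959  0.01297109]
(np.float64(-0.03765169981207929), np.float64(-0.0045688046157582336), np.float64(0.5792196636886415), np.float64(0.1991600969073255), 493, np.float64(0.002659100693603335))
5.3 [ 0.59993426 -0.01413741  0.33422258] [3.14155179e+00 2.87338823e-04 4.74894021e-01] [-0.21867957  0.12209896 -1.89849995] [ 0.0088374  -0.02859096 -0.00827164]
(np.float64(-0.03949965984384612), np.float64(0.0001895691776610206), np.float64(0.5789905843897865), np.float64(0.19942013507937562), 502, np.float64(0.0026777267187838593))
5.35 [ 0.60002439 -0.0139287   0.33425726] [-3.14156533e+00  1.20728328e-04  4.75104698e-01] [-0.2793839  -0.75352663 -2.84109078] [ 0.03835514  0.01846823 -0.02620288]
```

View pics/w3.png

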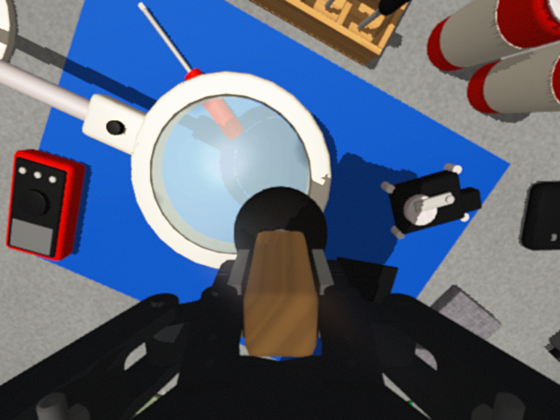

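View pics/s3.png

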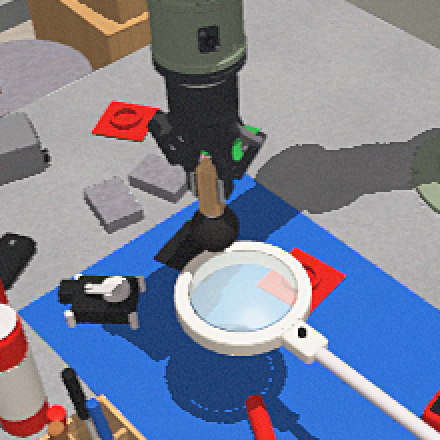

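The wrist view shows the upright wiper with its ball at (281,232) over the ring's outer part (ring centre ~(231,170)). The scene crop confirms it is clear above the lens.

Run:
```python
from est import *
from scipy.optimize import least_squares
for f in ('w3','top0'):
    D=np.load(f+'.npz'); p,X=D['p'].astype(int),D['X']
    K,Rw,o=cam('wrist' if f=='w3' else 'top')
    q=X[(p.min(-1)>(140))&(X[...,2]>.19)&(X[...,2]<.22)]
    q=q[(abs(q[:,0]-.5975)<.1)&(q[:,1]>-.07)&(q[:,1]<.11)]
    L=np.array([.597,.032]); r=np.hypot(*(q[:,:2]-L).T)
    k=(r>.060)&(r<.092)&~((q[:,1]>.09)&(abs(q[:,0]-.594)<.03)); q=q[k]
    # ring band: mean radius unknown ->robust circle fit on radial mid
    g=least_squares(lambda a:np.hypot(q[:,0]-a[0],q[:,1]-a[1])-a[2],[.597,.032,.075],loss='soft_l1',f_scale=.005); rr=np.hypot(q[:,0]-g.x[0],q[:,1]-g.x[1])
    print(f,len(q),g.x,np.percentile(rr,[1,99]),np.median(q[:,2]))
    for th in np.arange(-180,180,45):
        a=np.degrees(np.arctan2(q[:,1]-g.x[1],q[:,0]-g.x[0])); m=abs(a-th)<10; 
        if m.sum()>5: print(th,m.sum(),np.percentile(rr[m],[3,97]).round(4),end=';')
    print()
D=np.load('w3.npz');p,X=D['p'].astype(int),D['X']
# lens glass sphere fit
q=X[130:185,170:240].reshape(-1,3); k=(abs(q[:,2]-.215)<.02); q=q[k]
g=least_squares(lambda a:np.linalg.norm(q-a,axis=1)-.15,[.597,.032,.07],loss='soft_l1',f_scale=.003); print('sphere',len(q),g.x,np.std(g.fun))
# foot ball fit
m=(p.max(-1)<80)&(X[...,2]>.24)&(X[...,2]<.32); v,u=np.nonzero(m); k=(v>180)&(v<235)&(abs(u-281)<48); q=X[v[k],u[k]]
g=least_squares(lambda a:np.linalg.norm(q-a,axis=1)-.03,[.6,-.015,.28],loss='soft_l1',f_scale=.003); print('foot',len(q),g.x,np.std(g.fun))
```

```text
w3 8967 [0.59924225 0.03315376 0.07304315] [0.05830626 0.08373112] 0.20815007572855065
-180 278 [0.0631 0.0824];-45 707 [0.0599 0.0832];0 1022 [0.0587 0.0835];45 1015 [0.0586 0.0832];135 641 [0.0616 0.0823];
top0 707 [0.59608807 0.02768469 0.07451761] [0.06221526 0.08458908] 0.20625998366094644
-180 20 [0.0628 0.0828];-135 43 [0.065  0.0827];-90 37 [0.0636 0.082 ];-45 47 [0.0662 0.0843];0 49 [0.0624 0.0837];45 42 [0.0654 0.0844];135 42 [0.0626 0.0824];
sphere 3838 [0.59897349 0.0328116  0.07315107] 0.0006433568876409306
foot 3374 [ 0.59869659 -0.0141277   0.28065819] 0.0006213617071077728
```

```bash
cat > plan.py <<'E'
from est import *
import json,sys
from scipy.optimize import brentq
PIV=np.array([.5818,.4727,.2]); A0=.0389; OFF=np.array([-.0013,-.0002,-.0535]); YAW=.475
TOOL=R.from_euler('xyz',[np.pi,0,YAW]).as_matrix()
dist=lambda F:.180-.00115*F
def frame(ph,th): return R.from_euler('z',A0+ph+np.pi/2).as_matrix()@R.from_euler('y',-th).as_matrix()
def C(ph,th): return PIV+frame(ph,th)@[-.44,0,-.127]
def lensxy(foot,ph,th): return frame(ph,th).T@(foot-C(ph,th))-[0,0,.15]
def footat(fx,fy,ph,th,d): return C(ph,th)+frame(ph,th)@[fx,fy,np.sqrt(d*d-fx*fx-fy*fy)]
def sim(ph,th,path,F,T,w=(0,0),dt=.002):
    """path(t)->(fx,fy), F(t); returns ph,th at the end"""
    wp,wt=w
    for t in np.arange(0,T,dt):
        a,b=np.array(path(t)),np.array(path(t+dt)); f=F(t); d=dist(f)
        Rm=frame(ph,th); n=Rm@[a[0],a[1],np.sqrt(d*d-a@a)]/d
        v=Rm[:,:2]@(b-a); fr=.05*f*v/(np.linalg.norm(v)+1e-9)
        c=C(ph,th)-PIV; tq=np.cross(c,-f*n)+np.cross(c+.15*n,fr)
        wp+=dt*(tq[2]-4.5*wp)/.26; wt+=dt*(-Rm[:,1]@tq-10*th-6*wt)/.26
        ph+=dt*wp; th+=dt*wt
    return ph,th,(wp,wt)
def measure(Fp):
    s=monitor.observe(); p,d,X=cloud('top'); ax,az,_,_,n,sd=boom(X,p)
    ph=-np.arctan(ax)-A0; thc=np.arctan(az*np.cos(A0+ph))-.0002
    foot=np.array(s['position'])+OFF; f=np.array(s['force'])+[0,0,2.16]; Fm=np.linalg.norm(f)
    return s,ph,thc,foot,f,Fm,n
def geoth(foot,ph,F):
    g=lambda th:np.linalg.norm(foot-C(ph,th))-dist(F)
    return brentq(g,-.15,.4) if g(-.15)*g(.4)<0 else np.nan
def step(mode,*a):
    """mode: 'wipe' dpsi F0 F1 | 'hold' fx F0 F1"""
    try: S=json.load(open('S.json'))
    except Exception: S=None
    s,ph,thc,foot,f,Fm,n=measure(4)
    pos=np.array(s['position'])
    if S is None: S=dict(cmd=pos.tolist(),bias=[0,0,0],psi=180.,F=0)
    a=[float(x) for x in a]
    Fe=.5*S['F']+.5*min(Fm,7); thg=geoth(foot,ph,Fe)
    th=thc if np.isnan(thg) or S['F']==0 else .75*thg+.25*thc
    l=lensxy(foot,ph,thg if S['F']>0 and not np.isnan(thg) else thc)
    print(f"t {s['clock']:.2f} ph {ph:.4f} thc {thc:.4f} thg {thg:.4f} lens {(l*1e3).round(1)} F {Fm:.1f} {f.round(1)} n {n} psi {S['psi']}")
    bias=.5*np.array(S['bias'])+.5*(np.array(S['cmd'])-pos)
    # 50 ms of camera hold: foot still
    x0=l[:2]
    ph1,th1,w=sim(ph,th,lambda t:x0,lambda t:Fe,.05) if S['F']>0 else (ph,th,(0,0))
    if S['F']>0: th1=th   # foot held: no vertical travel
    x1=lensxy(foot,ph1,th1)[:2]
    if mode=='wipe':
        dpsi,F0,F1=a; ref=lambda k:np.array([.044*np.cos(np.radians(S['psi']+dpsi*k)),.029*np.sin(np.radians(S['psi']+dpsi*k))])
    else:
        fx,F0,F1=a; dpsi=0; ref=lambda k:np.array([fx,0.])
    e=x1-ref(0); h=1/12
    path=lambda k:ref(k)+e*max(0,1-k/4)
    rows=[]; P,Th=ph1,th1
    for i in range(5):
        Fi=F0+(F1-F0)*(i+1)/5
        P,Th,w=sim(P,Th,lambda t:path(i+t/h),lambda t:Fi,h,w)
        q=path(i+1); rows.append((TOOL.T@(footat(*q,P,Th,dist(Fi))-OFF+bias-S['cmd']))*10)
    rows=np.round(rows,2 if False else 3); print(rows.tolist()); print('pred ph %.3f th %.3f'%(P,Th),'bias',(bias*1e3).round(1))
    S=dict(cmd=(np.array(S['cmd'])+TOOL@rows[-1]/10).tolist(),bias=bias.tolist(),psi=S['psi']+5*dpsi,F=F1)
    json.dump(S,open('S.json','w'))
if __name__=='__main__': step(*sys.argv[1:])
E
python3 - <<'E'
from plan import *
s,ph,thc,foot,f,Fm,n=measure(0); print(s['clock'],s['position'],ph,thc,lensxy(foot,ph,0),f,n)
ft=footat(-.045,0,0,0,.180); print('touch TCP',ft-OFF, 'tool delta',TOOL.T@(ft-OFF-s['position']))
# dry run of whole round from the model
P,T,w=0,0,(0,0); x=lambda t:(-.044,0)
P,T,w=sim(P,T,x,lambda t:min(4,1+2.5*t),3,w); print('pressed',P,T,footat(-.044,0,P,T,.1754)-OFF)
for k in range(15):
    P,T,w=sim(P,T,lambda t:(-.044*np.cos(np.radians(24*k+57.6*t)),-.029*np.sin(np.radians(24*k+57.6*t))),lambda t:4,.4167,w)
    c=np.radians(24*k+24); print(k,round(P,3),round(T,3),(footat(-.044*np.cos(c),-.029*np.sin(c),P,T,.1754)-OFF).round(3))
E
```

```text
5.45 [ 0.60012079 -0.01370619  0.33429618] -0.0012632951199586517 -0.002063080587299781 [-0.04690204  0.0013012   0.05779618] [ 0.34269105  0.49716197 -0.41297593] 494
touch TCP [ 0.60196174 -0.01173309  0.30078425] tool delta [ 0.00253952 -0.00091272  0.03351193]
pressed -2.8881948132832718e-19 0.18051575161532096 [ 0.60191578 -0.01055224  0.20870032]
0 0.003 0.182 [ 0.615 -0.006  0.209]
1 -0.004 0.182 [0.621 0.004 0.213]
2 -0.021 0.18 [0.619 0.019 0.217]
3 -0.044 0.177 [0.61  0.036 0.222]
4 -0.07 0.173 [0.595 0.053 0.226]
5 -0.092 0.168 [0.578 0.067 0.229]
6 -0.11 0.163 [0.561 0.075 0.231]
7 -0.118 0.16 [0.545 0.076 0.232]
8 -0.116 0.16 [0.535 0.069 0.232]
9 -0.102 0.162 [0.532 0.055 0.231]
10 -0.08 0.166 [0.536 0.037 0.227]
11 -0.054 0.171 [0.549 0.019 0.221]
12 -0.029 0.175 [0.566 0.003 0.216]
13 -0.007 0.179 [ 0.587 -0.007  0.211]
14 0.007 0.181 [ 0.605 -0.01   0.208]
```

>>> {"method": "apply_moves", "body": {
  "linear": [
    [0.025,-0.01,0.08],
    [0.025,-0.01,0.16],
    [0.025,-0.01,0.23],
    [0.025,-0.01,0.28],
    [0.025,-0.01,0.3]
  ],
  "delta_rot": [
    [0,0,0],
    [0,0,0],
    [0,0,0],
    [0,0,0],
    [0,0,0]
  ]
}}

```text
clock: 5.92
position: [0.6015, -0.0115, 0.303]
tool_rot: [-3.141, 0.001, 0.476]
force: [0.2, 0.0, -1.2]
grip_width: 0.0251
finger_force: 69.3
```

```bash
rm -f S.json; python3 plan.py hold -.044 0.8 2.2
```

```text
t 5.92 ph -0.0004 thc 0.0003 thg -0.0057 lens [-44.7   0.2  26.6] F 1.0 [0.2 0.  0.9] n 498 psi 180.0
[[0.001, 0.0, 0.054], [0.002, 0.002, 0.09], [0.002, 0.003, 0.131], [0.003, 0.005, 0.176], [0.003, 0.008, 0.225]]
pred ph 0.000 th 0.037 bias [0. 0. 0.]
```

>>> {"method": "apply_moves", "body": {
  "linear": [
    [0.001,0.0,0.054],
    [0.002,0.002,0.09],
    [0.002,0.003,0.131],
    [0.003,0.005,0.176],
    [0.003,0.008,0.225]
  ],
  "delta_rot": [
    [0,0,0],
    [0,0,0],
    [0,0,0],
    [0,0,0],
    [0,0,0]
  ]
}}

```text
clock: 6.38
position: [0.6027, -0.0121, 0.2815]
tool_rot: [3.141, -0.0, 0.476]
force: [-0.6, -0.6, -0.2]
grip_width: 0.0255
finger_force: 69.4
```

```bash
python3 plan.py hold -.044 2.2 3.5
```

```text
t 6.38 ph -0.0019 thc 0.0330 thg 0.0348 lens [-44.1  -1.6  21.9] F 2.2 [-0.6 -0.6  2. ] n 496 psi 180.0
[[-0.005, -0.0, 0.038], [-0.015, -0.003, 0.091], [-0.025, -0.006, 0.146], [-0.035, -0.01, 0.203], [-0.038, -0.012, 0.26]]
pred ph -0.007 th 0.086 bias [-0.2  0.  -0.5]
```

>>> {"method": "apply_moves", "body": {
  "linear": [
    [-0.005,0.0,0.038],
    [-0.015,-0.003,0.091],
    [-0.025,-0.006,0.146],
    [-0.035,-0.01,0.203],
    [-0.038,-0.012,0.26]
  ],
  "delta_rot": [
    [0,0,0],
    [0,0,0],
    [0,0,0],
    [0,0,0],
    [0,0,0]
  ]
}}

```text
clock: 6.85
position: [0.5984, -0.0129, 0.2553]
tool_rot: [3.141, 0.0, 0.476]
force: [-0.5, -0.9, 0.7]
grip_width: 0.025
finger_force: 69.5
```

```bash
python3 plan.py hold -.044 3.5 4
```

```text
t 6.85 ph -0.0039 thc 0.0807 thg 0.0863 lens [-44.    1.7  20.7] F 3.0 [-0.5 -0.9  2.9] n 493 psi 180.0
[[0.008, 0.004, 0.039], [0.019, 0.009, 0.088], [0.031, 0.013, 0.135], [0.043, 0.017, 0.18], [0.048, 0.017, 0.221]]
pred ph 0.003 th 0.130 bias [-0.2  0.1 -0.7]
```

>>> {"method": "apply_moves", "body": {
  "linear": [
    [0.008,0.004,0.039],
    [0.019,0.009,0.088],
    [0.031,0.013,0.135],
    [0.043,0.017,0.18],
    [0.048,0.017,0.221]
  ],
  "delta_rot": [
    [0,0,0],
    [0,0,0],
    [0,0,0],
    [0,0,0],
    [0,0,0]
  ]
}}

```text
clock: 7.32
position: [0.6039, -0.012, 0.2332]
tool_rot: [-3.142, -0.0, 0.476]
force: [0.2, -1.4, 1.7]
grip_width: 0.0257
finger_force: 69.7
```

```bash
python3 plan.py hold -.044 4 4
```

```text
t 7.32 ph 0.0022 thc 0.1252 thg 0.1300 lens [-43.9  -0.8  19.8] F 4.1 [ 0.2 -1.4  3.9] n 481 psi 180.0
[[-0.004, -0.003, 0.025], [-0.013, -0.009, 0.056], [-0.022, -0.014, 0.085], [-0.031, -0.02, 0.109], [-0.035, -0.023, 0.13]]
pred ph -0.005 th 0.157 bias [-0.4  0.  -0.8]
```

>>> {"method": "apply_moves", "body": {
  "linear": [
    [-0.004,-0.003,0.025],
    [-0.013,-0.009,0.056],
    [-0.022,-0.014,0.085],
    [-0.031,-0.02,0.109],
    [-0.035,-0.023,0.13]
  ],
  "delta_rot": [
    [0,0,0],
    [0,0,0],
    [0,0,0],
    [0,0,0],
    [0,0,0]
  ]
}}

```text
clock: 7.78
position: [0.5993, -0.0116, 0.2205]
tool_rot: [3.142, 0.0, 0.476]
force: [-0.5, -1.2, 2.3]
grip_width: 0.0253
finger_force: 69.7
```

```bash
python3 plan.py wipe 3 4 4
```

```text
t 7.78 ph 0.0009 thc 0.1523 thg 0.1552 lens [-44.1   3.1  19.4] F 4.7 [-0.5 -1.2  4.5] n 506 psi 180.0
[[0.026, 0.011, 0.009], [0.055, 0.021, 0.025], [0.085, 0.03, 0.039], [0.113, 0.037, 0.05], [0.132, 0.039, 0.059]]
pred ph 0.007 th 0.170 bias [-0.3  0.  -1. ]
```

>>> {"method": "apply_moves", "body": {
  "linear": [
    [0.026,0.011,0.009],
    [0.055,0.021,0.025],
    [0.085,0.03,0.039],
    [0.113,0.037,0.05],
    [0.132,0.039,0.059]
  ],
  "delta_rot": [
    [0,0,0],
    [0,0,0],
    [0,0,0],
    [0,0,0],
    [0,0,0]
  ]
}}

```text
clock: 8.25
position: [0.6135, -0.0089, 0.2146]
tool_rot: [-3.142, -0.0, 0.476]
force: [-0.1, -2.0, 1.0]
grip_width: 0.0252
finger_force: 69.7
```

```bash
python3 plan.py wipe 5 4 4
```

```text
t 8.25 ph 0.0025 thc 0.1665 thg 0.1695 lens [-42.3 -10.4  20.1] F 3.7 [-0.1 -2.   3.2] n 483 psi 195.0
[[0.019, -0.004, 0.0], [0.036, -0.012, 0.004], [0.051, -0.023, 0.005], [0.065, -0.038, 0.004], [0.085, -0.054, 0.002]]
pred ph -0.004 th 0.175 bias [-0.6 -0.1 -1.1]
```

>>> {"method": "apply_moves", "body": {
  "linear": [
    [0.019,-0.004,0.0],
    [0.036,-0.012,0.004],
    [0.051,-0.023,0.005],
    [0.065,-0.038,0.004],
    [0.085,-0.054,0.002]
  ],
  "delta_rot": [
    [0,0,0],
    [0,0,0],
    [0,0,0],
    [0,0,0],
    [0,0,0]
  ]
}}

```text
clock: 8.72
position: [0.6181, -0.0001, 0.2147]
tool_rot: [-3.142, -0.0, 0.476]
force: [0.1, -1.3, 1.4]
grip_width: 0.0254
finger_force: 69.7
```

```bash
python3 plan.py wipe 5 4 4
```

```text
t 8.72 ph -0.0137 thc 0.1669 thg 0.1740 lens [-33.3 -23.1  20.8] F 3.8 [ 0.1 -1.3  3.6] n 512 psi 220.0
[[0.003, -0.025, -0.013], [0.003, -0.053, -0.017], [0.002, -0.085, -0.022], [-0.001, -0.119, -0.029], [0.008, -0.151, -0.035]]
pred ph -0.033 th 0.176 bias [-0.5 -0.2 -1.2]
```

>>> {"method": "apply_moves", "body": {
  "linear": [
    [0.003,-0.025,-0.013],
    [0.003,-0.053,-0.017],
    [0.002,-0.085,-0.022],
    [-0.001,-0.119,-0.029],
    [0.008,-0.151,-0.035]
  ],
  "delta_rot": [
    [0,0,0],
    [0,0,0],
    [0,0,0],
    [0,0,0],
    [0,0,0]
  ]
}}

```text
clock: 9.18
position: [0.6116, 0.0137, 0.2183]
tool_rot: [-3.142, -0.0, 0.476]
force: [0.5, -1.1, 1.3]
grip_width: 0.0254
finger_force: 69.7
```

```bash
python3 plan.py wipe 5 4 4
```

```text
t 9.18 ph -0.0269 thc 0.1731 thg 0.1767 lens [-18.5 -23.   23.1] F 3.7 [ 0.5 -1.1  3.5] n 490 psi 245.0
[[0.017, -0.03, -0.01], [0.032, -0.061, -0.016], [0.044, -0.095, -0.023], [0.054, -0.131, -0.029], [0.053, -0.172, -0.037]]
pred ph -0.047 th 0.176 bias [-0.3 -0.2 -1.4]
```

>>> {"method": "apply_moves", "body": {
  "linear": [
    [0.017,-0.03,-0.01],
    [0.032,-0.061,-0.016],
    [0.044,-0.095,-0.023],
    [0.054,-0.131,-0.029],
    [0.053,-0.172,-0.037]
  ],
  "delta_rot": [
    [0,0,0],
    [0,0,0],
    [0,0,0],
    [0,0,0],
    [0,0,0]
  ]
}}

```text
clock: 9.65
position: [0.6088, 0.0317, 0.2218]
tool_rot: [-3.141, -0.0, 0.476]
force: [1.3, -0.4, 1.6]
grip_width: 0.0252
finger_force: 69.7
```

```bash
python3 plan.py wipe 5 4 4
```

```text
t 9.65 ph -0.0481 thc 0.1693 thg 0.1756 lens [  0.3 -29.7  22.8] F 4.0 [ 1.3 -0.4  3.8] n 492 psi 270.0
[[-0.002, -0.042, -0.014], [-0.011, -0.087, -0.021], [-0.022, -0.132, -0.028], [-0.034, -0.178, -0.036], [-0.046, -0.223, -0.042]]
pred ph -0.074 th 0.172 bias [-0.3 -0.4 -1.4]
```

>>> {"method": "apply_moves", "body": {
  "linear": [
    [-0.002,-0.042,-0.014],
    [-0.011,-0.087,-0.021],
    [-0.022,-0.132,-0.028],
    [-0.034,-0.178,-0.036],
    [-0.046,-0.223,-0.042]
  ],
  "delta_rot": [
    [0,0,0],
    [0,0,0],
    [0,0,0],
    [0,0,0],
    [0,0,0]
  ]
}}

```text
clock: 10.12
position: [0.5941, 0.0494, 0.2262]
tool_rot: [-3.142, -0.0, 0.476]
force: [1.0, -0.1, 2.8]
grip_width: 0.0252
finger_force: 69.7
```

```bash
python3 plan.py wipe 5 4 4
```

```text
t 10.12 ph -0.0760 thc 0.1678 thg 0.1704 lens [ 18.6 -26.7  21.8] F 5.0 [ 1.  -0.1  4.9] n 498 psi 295.0
[[-0.013, -0.044, -0.01], [-0.029, -0.089, -0.016], [-0.047, -0.133, -0.021], [-0.067, -0.175, -0.027], [-0.086, -0.216, -0.031]]
pred ph -0.100 th 0.168 bias [-0.2 -0.4 -1.4]
```

>>> {"method": "apply_moves", "body": {
  "linear": [
    [-0.013,-0.044,-0.01],
    [-0.029,-0.089,-0.016],
    [-0.047,-0.133,-0.021],
    [-0.067,-0.175,-0.027],
    [-0.086,-0.216,-0.031]
  ],
  "delta_rot": [
    [0,0,0],
    [0,0,0],
    [0,0,0],
    [0,0,0],
    [0,0,0]
  ]
}}

```text
clock: 10.58
position: [0.5765, 0.0645, 0.2292]
tool_rot: [-3.142, -0.0, 0.476]
force: [-0.1, -0.5, 2.8]
grip_width: 0.0256
finger_force: 69.7
```

```bash
python3 plan.py wipe 5 4 4
```

```text
t 10.58 ph -0.1042 thc 0.1638 thg 0.1660 lens [ 33.7 -20.   20.4] F 4.9 [-0.1 -0.5  4.9] n 495 psi 320.0
[[-0.023, -0.039, -0.008], [-0.048, -0.077, -0.012], [-0.075, -0.114, -0.016], [-0.103, -0.149, -0.019], [-0.129, -0.177, -0.022]]
pred ph -0.123 th 0.163 bias [-0.  -0.4 -1.4]
```

>>> {"method": "apply_moves", "body": {
  "linear": [
    [-0.023,-0.039,-0.008],
    [-0.048,-0.077,-0.012],
    [-0.075,-0.114,-0.016],
    [-0.103,-0.149,-0.019],
    [-0.129,-0.177,-0.022]
  ],
  "delta_rot": [
    [0,0,0],
    [0,0,0],
    [0,0,0],
    [0,0,0],
    [0,0,0]
  ]
}}

```text
clock: 11.05
position: [0.5568, 0.0743, 0.2313]
tool_rot: [-3.141, 0.0, 0.476]
force: [0.2, 0.1, 2.6]
grip_width: 0.0248
finger_force: 69.7
```

```bash
python3 plan.py wipe 5 4 4
```

```text
t 11.05 ph -0.1269 thc 0.1586 thg 0.1620 lens [42.3 -8.9 19.5] F 4.8 [0.2 0.1 4.8] n 497 psi 345.0
[[-0.028, -0.026, -0.007], [-0.057, -0.051, -0.009], [-0.087, -0.073, -0.011], [-0.118, -0.091, -0.012], [-0.145, -0.103, -0.013]]
pred ph -0.136 th 0.160 bias [ 0.1 -0.3 -1.4]
```

>>> {"method": "apply_moves", "body": {
  "linear": [
    [-0.028,-0.026,-0.007],
    [-0.057,-0.051,-0.009],
    [-0.087,-0.073,-0.011],
    [-0.118,-0.091,-0.012],
    [-0.145,-0.103,-0.013]
  ],
  "delta_rot": [
    [0,0,0],
    [0,0,0],
    [0,0,0],
    [0,0,0],
    [0,0,0]
  ]
}}

```text
clock: 11.52
position: [0.5393, 0.0766, 0.2326]
tool_rot: [-3.142, 0.0, 0.476]
force: [-0.3, 0.1, 1.5]
grip_width: 0.0252
finger_force: 69.8
```

```bash
python3 plan.py wipe 5 4 4
```

```text
t 11.52 ph -0.1356 thc 0.1595 thg 0.1606 lens [43.1  5.3 20.1] F 3.7 [-0.3  0.1  3.7] n 490 psi 370.0
[[-0.025, -0.005, -0.001], [-0.05, -0.008, -0.001], [-0.075, -0.007, -0.001], [-0.099, -0.002, -0.001], [-0.124, 0.007, 0.001]]
pred ph -0.132 th 0.160 bias [ 0.1 -0.2 -1.4]
```

>>> {"method": "apply_moves", "body": {
  "linear": [
    [-0.025,-0.005,-0.001],
    [-0.05,-0.008,-0.001],
    [-0.075,-0.007,-0.001],
    [-0.099,-0.002,-0.001],
    [-0.124,0.007,0.001]
  ],
  "delta_rot": [
    [0,0,0],
    [0,0,0],
    [0,0,0],
    [0,0,0],
    [0,0,0]
  ]
}}

```text
clock: 11.98
position: [0.5288, 0.07, 0.2325]
tool_rot: [-3.142, 0.0, 0.476]
force: [-0.2, 0.2, 1.7]
grip_width: 0.0251
finger_force: 69.8
```

```bash
python3 plan.py wipe 5 4 4
```

```text
t 11.98 ph -0.1338 thc 0.1532 thg 0.1604 lens [35.7 15.9 21.1] F 3.8 [-0.2  0.2  3.8] n 500 psi 395.0
[[-0.025, 0.014, -0.004], [-0.047, 0.03, -0.0], [-0.069, 0.049, 0.004], [-0.088, 0.072, 0.009], [-0.104, 0.101, 0.015]]
pred ph -0.120 th 0.161 bias [-0.  -0.  -1.4]
```

>>> {"method": "apply_moves", "body": {
  "linear": [
    [-0.025,0.014,-0.004],
    [-0.047,0.03,0.0],
    [-0.069,0.049,0.004],
    [-0.088,0.072,0.009],
    [-0.104,0.101,0.015]
  ],
  "delta_rot": [
    [0,0,0],
    [0,0,0],
    [0,0,0],
    [0,0,0],
    [0,0,0]
  ]
}}

```text
clock: 12.45
position: [0.5243, 0.0562, 0.231]
tool_rot: [-3.142, 0.0, 0.476]
force: [-0.5, 0.6, 1.7]
grip_width: 0.0251
finger_force: 69.7
```

```bash
python3 plan.py wipe 5 4 4
```

```text
t 12.45 ph -0.1191 thc 0.1567 thg 0.1614 lens [21.7 25.2 22.3] F 3.9 [-0.5  0.6  3.8] n 491 psi 420.0
[[-0.015, 0.033, 0.003], [-0.025, 0.068, 0.01], [-0.033, 0.107, 0.019], [-0.039, 0.147, 0.028], [-0.043, 0.19, 0.038]]
pred ph -0.096 th 0.165 bias [-0.1  0.2 -1.3]
```

>>> {"method": "apply_moves", "body": {
  "linear": [
    [-0.015,0.033,0.003],
    [-0.025,0.068,0.01],
    [-0.033,0.107,0.019],
    [-0.039,0.147,0.028],
    [-0.043,0.19,0.038]
  ],
  "delta_rot": [
    [0,0,0],
    [0,0,0],
    [0,0,0],
    [0,0,0],
    [0,0,0]
  ]
}}

```text
clock: 12.92
position: [0.5294, 0.0371, 0.2271]
tool_rot: [3.142, 0.0, 0.476]
force: [-0.8, -0.2, 1.0]
grip_width: 0.0249
finger_force: 69.8
```

```bash
python3 plan.py wipe 5 4 4
```

```text
t 12.92 ph -0.0947 thc 0.1632 thg 0.1660 lens [ 3.5 29.3 23.3] F 3.2 [-0.8 -0.2  3.1] n 499 psi 445.0
[[-0.002, 0.045, 0.009], [0.001, 0.091, 0.02], [0.007, 0.138, 0.032], [0.017, 0.186, 0.044], [0.027, 0.234, 0.057]]
pred ph -0.069 th 0.170 bias [-0.3  0.4 -1.3]
```

>>> {"method": "apply_moves", "body": {
  "linear": [
    [-0.002,0.045,0.009],
    [0.001,0.091,0.02],
    [0.007,0.138,0.032],
    [0.017,0.186,0.044],
    [0.027,0.234,0.057]
  ],
  "delta_rot": [
    [0,0,0],
    [0,0,0],
    [0,0,0],
    [0,0,0],
    [0,0,0]
  ]
}}

```text
clock: 13.38
position: [0.5428, 0.0176, 0.2214]
tool_rot: [3.142, 0.0, 0.476]
force: [-1.1, -0.6, 2.8]
grip_width: 0.0254
finger_force: 69.8
```

```bash
python3 plan.py wipe 5 4.1 4.1
```

```text
t 13.38 ph -0.0656 thc 0.1669 thg 0.1684 lens [-15.2  28.2  21.8] F 5.1 [-1.1 -0.6  4.9] n 495 psi 470.0
[[0.014, 0.049, 0.013], [0.034, 0.098, 0.029], [0.056, 0.146, 0.044], [0.081, 0.193, 0.058], [0.105, 0.237, 0.072]]
pred ph -0.039 th 0.177 bias [-0.5  0.4 -1.3]
```

>>> {"method": "apply_moves", "body": {
  "linear": [
    [0.014,0.049,0.013],
    [0.034,0.098,0.029],
    [0.056,0.146,0.044],
    [0.081,0.193,0.058],
    [0.105,0.237,0.072]
  ],
  "delta_rot": [
    [0,0,0],
    [0,0,0],
    [0,0,0],
    [0,0,0],
    [0,0,0]
  ]
}}

```text
clock: 13.85
position: [0.5631, 0.0014, 0.2141]
tool_rot: [3.142, 0.0, 0.476]
force: [-0.5, -0.8, 0.9]
grip_width: 0.0256
finger_force: 69.8
```

```bash
python3 plan.py wipe 5 4 4
```

```text
t 13.85 ph -0.0335 thc 0.1709 thg 0.1778 lens [-30.9  22.5  21.6] F 3.2 [-0.5 -0.8  3. ] n 499 psi 495.0
[[0.027, 0.043, 0.003], [0.059, 0.086, 0.013], [0.093, 0.126, 0.022], [0.129, 0.163, 0.03], [0.159, 0.193, 0.038]]
pred ph -0.012 th 0.179 bias [-0.7  0.4 -1.2]
```

>>> {"method": "apply_moves", "body": {
  "linear": [
    [0.027,0.043,0.003],
    [0.059,0.086,0.013],
    [0.093,0.126,0.022],
    [0.129,0.163,0.03],
    [0.159,0.193,0.038]
  ],
  "delta_rot": [
    [0,0,0],
    [0,0,0],
    [0,0,0],
    [0,0,0],
    [0,0,0]
  ]
}}

```text
clock: 14.32
position: [0.5862, -0.0083, 0.2104]
tool_rot: [3.142, -0.0, 0.476]
force: [-0.5, -1.4, 1.8]
grip_width: 0.0251
finger_force: 69.7
```

```bash
python3 plan.py wipe 4 4 4
```

```text
t 14.32 ph -0.0114 thc 0.1761 thg 0.1786 lens [-41.1  10.1  20.1] F 4.2 [-0.5 -1.4  4. ] n 513 psi 520.0
[[0.025, 0.022, 0.002], [0.053, 0.044, 0.008], [0.081, 0.063, 0.012], [0.11, 0.08, 0.016], [0.137, 0.094, 0.018]]
pred ph 0.001 th 0.181 bias [-0.9  0.3 -1.2]
```

>>> {"method": "apply_moves", "body": {
  "linear": [
    [0.025,0.022,0.002],
    [0.053,0.044,0.008],
    [0.081,0.063,0.012],
    [0.11,0.08,0.016],
    [0.137,0.094,0.018]
  ],
  "delta_rot": [
    [0,0,0],
    [0,0,0],
    [0,0,0],
    [0,0,0],
    [0,0,0]
  ]
}}

```text
clock: 14.78
position: [0.6025, -0.0102, 0.2087]
tool_rot: [3.142, -0.0, 0.476]
force: [0.0, -1.2, 1.7]
grip_width: 0.0252
finger_force: 69.6
```

```bash
python3 plan.py hold -.046 4 3.6
```

```text
t 14.78 ph 0.0093 thc 0.1785 thg 0.1807 lens [-43.6   4.   19.8] F 4.1 [ 0.  -1.2  3.9] n 499 psi 540.0
[[0.013, 0.011, -0.001], [0.027, 0.024, -0.002], [0.042, 0.037, -0.004], [0.056, 0.05, -0.008], [0.059, 0.052, -0.017]]
pred ph 0.017 th 0.176 bias [-0.8  0.1 -1.3]
```

>>> {"method": "apply_moves", "body": {
  "linear": [
    [0.013,0.011,-0.001],
    [0.027,0.024,-0.002],
    [0.042,0.037,-0.004],
    [0.056,0.05,-0.008],
    [0.059,0.052,-0.017]
  ],
  "delta_rot": [
    [0,0,0],
    [0,0,0],
    [0,0,0],
    [0,0,0],
    [0,0,0]
  ]
}}

```text
clock: 15.25
position: [0.6099, -0.0122, 0.2104]
tool_rot: [-3.142, 0.0, 0.476]
force: [-0.6, -1.6, 1.0]
grip_width: 0.0253
finger_force: 69.6
```

```bash
python3 plan.py hold -.047 3.5 2.8
```

```text
t 15.25 ph 0.0180 thc 0.1725 thg 0.1763 lens [-45.9   0.8  19.8] F 3.6 [-0.6 -1.6  3.1] n 508 psi 540.0
[[0.002, 0.006, -0.016], [0.006, 0.012, -0.032], [0.01, 0.018, -0.05], [0.014, 0.025, -0.07], [0.015, 0.027, -0.093]]
pred ph 0.022 th 0.158 bias [-0.7  0.1 -1.3]
```

>>> {"method": "apply_moves", "body": {
  "linear": [
    [0.002,0.006,-0.016],
    [0.006,0.012,-0.032],
    [0.01,0.018,-0.05],
    [0.014,0.025,-0.07],
    [0.015,0.027,-0.093]
  ],
  "delta_rot": [
    [0,0,0],
    [0,0,0],
    [0,0,0],
    [0,0,0],
    [0,0,0]
  ]
}}

```text
clock: 15.72
position: [0.6123, -0.0139, 0.2199]
tool_rot: [-3.142, 0.0, 0.476]
force: [-0.1, -1.3, -0.1]
grip_width: 0.0253
finger_force: 69.6
```

```bash
python3 plan.py hold -.047 2.7 2.0
```

```text
t 15.72 ph 0.0241 thc 0.1519 thg 0.1582 lens [-46.9   1.5  20.6] F 2.5 [-0.1 -1.3  2.1] n 496 psi 540.0
[[0.004, 0.004, -0.031], [0.012, 0.01, -0.059], [0.019, 0.015, -0.087], [0.027, 0.02, -0.116], [0.029, 0.023, -0.146]]
pred ph 0.029 th 0.130 bias [-0.6  0.1 -1.4]
```

>>> {"method": "apply_moves", "body": {
  "linear": [
    [0.004,0.004,-0.031],
    [0.012,0.01,-0.059],
    [0.019,0.015,-0.087],
    [0.027,0.02,-0.116],
    [0.029,0.023,-0.146]
  ],
  "delta_rot": [
    [0,0,0],
    [0,0,0],
    [0,0,0],
    [0,0,0],
    [0,0,0]
  ]
}}

```text
clock: 16.18
position: [0.616, -0.0145, 0.2346]
tool_rot: [-3.142, -0.0, 0.476]
force: [-0.4, -1.3, -0.0]
grip_width: 0.0251
finger_force: 69.3
```

```bash
python3 plan.py hold -.047 2.0 1.4
```

```text
t 16.18 ph 0.0288 thc 0.1286 thg 0.1290 lens [-46.8   0.1  21.1] F 2.6 [-0.4 -1.3  2.2] n 497 psi 540.0
[[0.001, 0.001, -0.027], [0.002, 0.003, -0.056], [0.004, 0.005, -0.085], [0.006, 0.007, -0.114], [0.006, 0.008, -0.143]]
pred ph 0.030 th 0.102 bias [-0.6 -0.  -1.5]
```

>>> {"method": "apply_moves", "body": {
  "linear": [
    [0.001,0.001,-0.027],
    [0.002,0.003,-0.056],
    [0.004,0.005,-0.085],
    [0.006,0.007,-0.114],
    [0.006,0.008,-0.143]
  ],
  "delta_rot": [
    [0,0,0],
    [0,0,0],
    [0,0,0],
    [0,0,0],
    [0,0,0]
  ]
}}

```text
clock: 16.65
position: [0.6168, -0.0149, 0.2489]
tool_rot: [-3.141, -0.0, 0.476]
force: [0.2, -0.4, -0.6]
grip_width: 0.0253
finger_force: 69.3
```

```bash
python3 plan.py hold -.048 1.4 0.9
```

```text
t 16.65 ph 0.0284 thc 0.0979 thg 0.1016 lens [-46.9  -0.8  22. ] F 1.6 [ 0.2 -0.4  1.5] n 498 psi 540.0
[[-0.005, 0.001, -0.028], [-0.009, 0.002, -0.054], [-0.014, 0.003, -0.081], [-0.018, 0.004, -0.107], [-0.019, 0.003, -0.133]]
pred ph 0.027 th 0.075 bias [-0.5 -0.1 -1.6]
```

>>> {"method": "apply_moves", "body": {
  "linear": [
    [-0.005,0.001,-0.028],
    [-0.009,0.002,-0.054],
    [-0.014,0.003,-0.081],
    [-0.018,0.004,-0.107],
    [-0.019,0.003,-0.133]
  ],
  "delta_rot": [
    [0,0,0],
    [0,0,0],
    [0,0,0],
    [0,0,0],
    [0,0,0]
  ]
}}

```text
clock: 17.12
position: [0.6152, -0.0162, 0.2622]
tool_rot: [3.142, 0.0, 0.476]
force: [0.5, -0.2, -0.9]
grip_width: 0.0252
finger_force: 69.2
```

```bash
python3 plan.py hold -.048 0.9 0.4
```

```text
t 17.12 ph 0.0283 thc 0.0748 thg 0.0744 lens [-48.2   0.9  22.1] F 1.4 [ 0.5 -0.2  1.3] n 500 psi 540.0
[[0.002, 0.001, -0.023], [0.006, 0.002, -0.048], [0.01, 0.002, -0.074], [0.013, 0.002, -0.1], [0.014, 0.002, -0.125]]
pred ph 0.030 th 0.051 bias [-0.4  0.  -1.6]
```

>>> {"method": "apply_moves", "body": {
  "linear": [
    [0.002,0.001,-0.023],
    [0.006,0.002,-0.048],
    [0.01,0.002,-0.074],
    [0.013,0.002,-0.1],
    [0.014,0.002,-0.125]
  ],
  "delta_rot": [
    [0,0,0],
    [0,0,0],
    [0,0,0],
    [0,0,0],
    [0,0,0]
  ]
}}

```text
clock: 17.58
position: [0.6166, -0.0155, 0.2746]
tool_rot: [-3.141, 0.0, 0.476]
force: [0.2, 0.6, -1.7]
grip_width: 0.0255
finger_force: 69.3
```

>>> {"method": "apply_moves", "body": {
  "linear": [
    [-0.01,0.02,-0.04],
    [-0.03,0.06,-0.1],
    [-0.05,0.1,-0.2],
    [-0.07,0.14,-0.32],
    [-0.09,0.18,-0.45]
  ],
  "delta_rot": [
    [0,0,0],
    [0,0,0],
    [0,0,0],
    [0,0,0],
    [0,0,0]
  ]
}}

```text
clock: 18.0
position: [0.6167, -0.0366, 0.3205]
tool_rot: [3.142, 0.0, 0.475]
force: [0.3, -0.1, -2.6]
grip_width: 0.0249
finger_force: 69.2
```

Run:
```python
from plan import *
s,ph,thc,foot,f,Fm,n=measure(0); print(s['clock'],s['position'],s['tool_rot'],ph,thc,lensxy(foot,ph,thc),f)
print((TOOL.T@(np.array([.4847,-.2186,.0923])-s['position'])*10).round(3))
```

```text
18.0 [ 0.6167311  -0.03656706  0.32050083] [3.14157156e+00 8.92654076e-05 4.75250852e-01] 0.03031689795372202 0.023964474112919625 [-0.06882102  0.00168501  0.05621604] [ 0.26948925 -0.13776968 -0.40859633]
[-2.007  1.015  2.282]
```

>>> {"method": "apply_moves", "body": {
  "linear": [
    [-0.1,0.05,0],
    [-0.3,0.15,0],
    [-0.5,0.25,0],
    [-0.75,0.38,0],
    [-1,0.507,0]
  ],
  "delta_rot": [
    [0,0,0],
    [0,0,0],
    [0,0,0],
    [0,0,0],
    [0,0,0]
  ]
}}

```text
clock: 18.47
position: [0.5496, -0.1278, 0.3187]
tool_rot: [-3.141, 0.001, 0.476]
force: [0.4, 0.5, -1.3]
grip_width: 0.0249
finger_force: 69.2
```

>>> {"method": "apply_moves", "body": {
  "linear": [
    [-0.25,0.13,0.2],
    [-0.5,0.25,0.4],
    [-0.75,0.38,0.7],
    [-0.93,0.47,0.9],
    [-1,0.508,1]
  ],
  "delta_rot": [
    [0,0,0],
    [0,0,0],
    [0,0,0],
    [0,0,0],
    [0,0,0]
  ]
}}

```text
clock: 18.88
position: [0.4815, -0.2203, 0.2167]
tool_rot: [-3.14, 0.004, 0.472]
force: [0.7, -1.1, -2.2]
grip_width: 0.0255
finger_force: 69.1
```

>>> {"method": "apply_moves", "body": {
  "linear": [
    [0,0,0.1],
    [0,0,0.3],
    [0,0,0.5],
    [0,0,0.7],
    [0,0,0.8]
  ],
  "delta_rot": [
    [0,0,0],
    [0,0,0],
    [0,0,0],
    [0,0,0],
    [0,0,0]
  ]
}}

```text
clock: 19.3
position: [0.4853, -0.2165, 0.1376]
tool_rot: [-3.14, 0.001, 0.477]
force: [-0.2, 1.0, -2.6]
grip_width: 0.0253
finger_force: 69.0
```

Run:
```python
from plan import *
for i in range(3):
    s,ph,thc,foot,f,Fm,n=measure(0)
print(s['clock'],s['position'],s['tool_rot'],ph,thc,f)
print((TOOL.T@(np.array([.4847,-.2186,.0923])-s['position'])*10).round(3))
p,d,X=cloud('wrist'); cv2.imwrite('pics/w4.png',p[...,::-1]); np.savez('w4.npz',p=p,X=X)
```

```text
19.4 [ 0.48518948 -0.21667854  0.13825751] [-3.13965607e+00  1.17604249e-03  4.76677449e-01] 0.0287568249102133 -0.0006233504156984104 [-0.03743526 -0.4142211   0.44435172]
[-0.013  0.015  0.46 ]
```

View pics/w4.png

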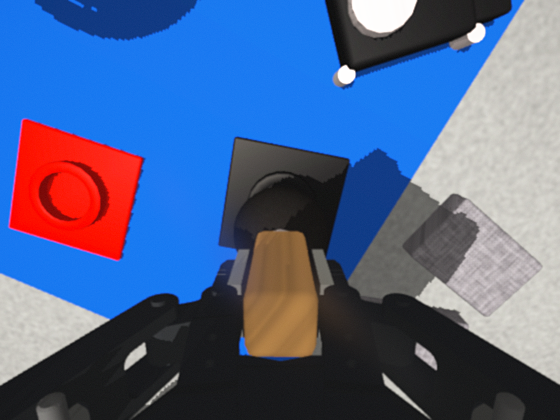

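The wrist view shows the wiper held upright over the black rest plate (plate corners (234,138),(349,158); ring at ~(285,195)). Descending.

>>> {"method": "apply_moves", "body": {
  "linear": [
    [-0.013,0.015,0.1],
    [-0.013,0.015,0.22],
    [-0.013,0.015,0.32],
    [-0.013,0.015,0.4],
    [-0.013,0.015,0.45]
  ],
  "delta_rot": [
    [0,0,0],
    [0,0,0],
    [0,0,0],
    [0,0,0],
    [0,0,0]
  ]
}}

```text
clock: 19.92
position: [0.4848, -0.2194, 0.0935]
tool_rot: [-3.141, 0.0, 0.476]
force: [0.5, 0.6, -3.4]
grip_width: 0.0252
finger_force: 69.3
```

>>> {"method": "apply_moves", "body": {
  "linear": [
    [0,0,0],
    [0,0,0],
    [0,0,0],
    [0,0,0],
    [0,0,0]
  ],
  "delta_rot": [
    [0,0,0],
    [0,0,0],
    [0,0,0],
    [0,0,0],
    [0,0,0]
  ]
}}

```text
clock: 20.33
position: [0.4852, -0.2196, 0.0948]
tool_rot: [3.141, -0.0, 0.476]
force: [-0.8, 0.7, -1.7]
grip_width: 0.0256
finger_force: 69.2
```

>>> {"method": "apply_moves", "body": {
  "linear": [
    [0,-0.005,0.01],
    [0,-0.01,0.02],
    [0,-0.01,0.025],
    [0,-0.01,0.025],
    [0,-0.01,0.025]
  ],
  "delta_rot": [
    [0,0,0],
    [0,0,0],
    [0,0,0],
    [0,0,0],
    [0,0,0]
  ]
}}

```text
clock: 20.75
position: [0.4848, -0.2187, 0.0923]
tool_rot: [3.141, -0.0, 0.476]
force: [-0.3, 0.8, 6.7]
grip_width: 0.0254
finger_force: 70.6
```

>>> {"method": "apply_moves", "body": {
  "linear": [
    [0,0,-0.01],
    [0,0,-0.01],
    [0,0,-0.01],
    [0,0,-0.01],
    [0,0,-0.01]
  ],
  "delta_rot": [
    [0,0,0],
    [0,0,0],
    [0,0,0],
    [0,0,0],
    [0,0,0]
  ],
  "gripper": 1
}}

```text
clock: 21.17
position: [0.4845, -0.2186, 0.0929]
tool_rot: [-3.142, 0.0, 0.476]
force: [-0.8, -0.2, -0.2]
grip_width: 0.0835
finger_force: 0.0
```

>>> {"method": "apply_moves", "body": {
  "linear": [
    [0,0,0],
    [0,0,-0.1],
    [0,0,-0.3],
    [0,0,-0.6],
    [0,0,-0.9]
  ],
  "delta_rot": [
    [0,0,0],
    [0,0,0],
    [0,0,0],
    [0,0,0],
    [0,0,0]
  ]
}}

```text
clock: 21.58
position: [0.4841, -0.2183, 0.1843]
tool_rot: [-3.141, 0.001, 0.476]
force: [0.3, -0.5, 1.1]
grip_width: 0.0854
finger_force: 0.0
```

>>> {"method": "apply_moves", "body": {
  "linear": [
    [0,0,-0.2],
    [0,0,-0.4],
    [0,0,-0.6],
    [0,0,-0.7],
    [0,0,-0.7]
  ],
  "delta_rot": [
    [0,0,0],
    [0,0,0],
    [0,0,0],
    [0,0,0],
    [0,0,0]
  ]
}}

```text
clock: 22.0
position: [0.4853, -0.2189, 0.2553]
tool_rot: [3.139, -0.002, 0.476]
force: [0.3, 0.3, 0.0]
grip_width: 0.0852
finger_force: 0.0
```

Run:
```python
from plan import *
for i in range(2):
    s,ph,thc,foot,f,Fm,n=measure(0); print(s['clock'],s['position'],s['grip_width'],ph,thc,f)
p,d,X=cloud('wrist'); cv2.imwrite('pics/w5.png',p[...,::-1]); p=p.astype(int)
m=(p[...,0]>p[...,2]+40)&(X[...,2]>.13)&(X[...,2]<.15)&(abs(X[...,0]-.483)<.04)&(abs(X[...,1]+.22)<.04); t=X[m]
print(m.sum(),t.mean(0),cv2.minAreaRect((t[:,:2]*1000).astype(np.float32)))
```

```text
22.0 [ 0.48533736 -0.21889077  0.25534626] 0.08520527269313319 0.030849834557726823 -0.0005976751569418142 [0.25080294 0.33740141 2.16727162]
22.05 [ 0.48477967 -0.21873745  0.25373557] 0.08553758667593678 0.029136902884070705 -0.0025798474748541913 [ 0.14239154 -0.67603442  1.84679684]
925 [ 0.48516132 -0.21795587  0.13822544] ((484.15350341796875, -218.36961364746094), (24.491046905517578, 25.894132614135742), 27.116491317749023)
```

View pics/w5.png

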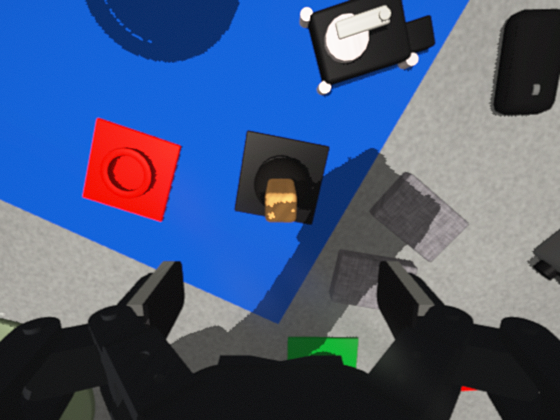

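The wiper stands upright in its ring at (282,190) with the handle top at the same place and height as before. The lamp is level and swung 0.03 rad, and the gripper is clear.

```bash
python3 -c "
from workcell import workorder; print(workorder.job_done())"
```

```text
the job is handed in; nothing more can be done
None
```

I drew the wiper once round the lens, reading 3.2–5.1 N once each step on the way round, eased the lamp back up to level (swung 0.03 rad), stood the wiper back in its rest, and handed the job in at about 22 s; no verdict came back.

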